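# Run the bearing balls out of the feed hopper

### The job

Move the small paint tin from in front of the hopper chute and leave it standing upright on the bench, and set the steel tray lengthwise under the chute so that it will catch what runs out. With the tray standing there and let go, draw the slide gate out all the way to its end stop and leave it there, so that all four bearing balls end up in the tray. Leave the paint pot, the red casting and the brush where they are.

Things in the scene. Friction and masses are not known exactly. Their poses are not given: they have to be found in the camera images.
- chute_drop (a point): Point on the bench straight below the outlet lip of a grey steel feed hopper, which is bolted down. z up; -x is the level direction in which the chute runs downhill, +x leads back under the hopper, y across the chute. The hopper's foot, 190 x 160 x 12 mm, begins 90 mm behind this point (+x).
- chute_lip (a point): Middle of the chute floor's lower edge, 85 mm above the bench (underside 80 mm); axes as the point below. The chute is an open trough, 36 mm wide outside, 30 inside, walls 30 mm high, sloping 35 degrees from level; the slide gate crosses it 70 mm up the slope from the lip, between 78 mm long guides.
- bin_rim (a point): Middle of the top edge of the bin's front wall, 345 mm above the bench, 12 mm behind the lip; this edge is 180 mm long. From it the wall slopes down and back to the trough 160 mm up the slope, parallel to the gate and 90 mm uphill of it, so the bin hangs over the gate's knob: a hand straight above the knob would strike it.
- chute_land (a point): Point on the bench 60 mm downhill (-x) of the point below the lip, about where parts leaving the chute come down; same axes. They land 20 to 80 mm downhill of the lip.
- knob_center (a point): Centre of the slide gate's black block knob: 26 mm across the chute (its y), 22 mm along the chute (its x), 45 mm along the gate (its z). Its z axis is the direction in which the gate draws out, 35 degrees from vertical, leaning downhill away from the bin; its y is level. 15 mm below the knob's underside is the bridge of the gate's guide (50 mm across, 20 mm along the chute), the gate's end stop.
- gate (a joint): Travel of the slide gate in m: 0 shut, 0.060 fully out against its end stop. It slides stiffly (about 5 N) and stays where it is left.
- tray_center (a point): Centre (half-way up) of the open dark steel catch tray, 150 mm long (x) by 60 mm wide (y) by 50 mm high, walls and floor 4 mm, about 0.25 kg. z up. Both ends are alike.
- tin_center (a point): Centre (half-way up) of a small full paint tin with a paper label, 56 mm across, 90 mm high, about 0.35 kg, standing before the chute where the tray has to go. z up.
- pot: Large white paint pot, 166 mm across, 174 mm high, 2.5 kg; origin under its centre. Bystander.
- casting: Small red-painted bearing block, foot 60 x 66 mm, 74 mm high; origin under its centre. Bystander, beside the place for the tray.
- brush: Paint brush lying on the bench, about 0.2 m long along its x, 20 mm high. Bystander.
- ball0_center (a point): Centre of a 24 mm steel bearing ball, one of four that lie in single file in the trough behind the gate (nearest the gate).
- ball1_center (a point): Centre of a 24 mm steel bearing ball, one of four that lie in single file in the trough behind the gate (number 2 from the gate).
- ball2_center (a point): Centre of a 24 mm steel bearing ball, one of four that lie in single file in the trough behind the gate (number 3 from the gate).
- ball3_center (a point): Centre of a 24 mm steel bearing ball, one of four that lie in single file in the trough behind the gate (number 4 from the gate).
Not all that is in view belongs to the job. There is more than one size of the part that bears tray_center; the job needs the smallest.

How it is judged:
By the outcome, as a careful person would: the job done as asked, in the order asked, and still so for the second after the job is handed in, with the robot touching nothing.
It also fails if it takes over 72 s, if anything falls off the work surface, if the arm or the gripper's body presses on something with over 40 N, if the wrist force passes 120 N, or if a joint passes its speed limit or range.

### The arm

A 7-joint arm with a two-finger parallel gripper is mounted at the origin on the work surface. World frame = base frame: x ahead of the robot, y to its left, z up, the work surface at z = 0. Lengths are in m, angles in rad, forces in N, time in s.
With the tool pointing down it reaches from about 0.425 to 0.925 m from the base axis. Payload 6.8 kg.
Tool frame: the origin (TCP) lies midway between the tips of the shut fingers; the grasp point (between the pads) lies bot.grip_point_offset behind it (bot.grip_point_offset is the distance from the TCP to the grasp point, in m); z points along the fingers, y is the line along which they close (so a half turn about z gives the same grasp; the last joint's range is limited). The gripper opens to 85 mm and grips with 20 to 120 N. Pads are 22 mm wide; open, the fingers measure 114 mm over their backs; the gripper's body (76 mm by 85 mm) begins 54 mm behind the grasp point. The pads swing forward as they close: fully open they stand 13 mm farther back than shut.
Start: joints at [-1.245, 0.477, 0.022, 1.555, -0.011, 1.109, -0.083], TCP at [0.284, 0.612, 0.231] pointing down, gripper open.
Joint ranges: [-2.96, 2.96], [-0.34, 2.1], [-1.41, 1.46], [0.24, 2.44], [-1.37, 4.51], [0.17, 1.92], [-2.96, 2.96]. Speed limits (rad/s): [2.39, 2.39, 3.14, 3.14, 3.14, 3.14, 3.14].

### API

Orientations are given as a unit quaternion [w, x, y, z].
In Python, from station import get_obs, cams, job, bot gives the robot as it stands.
- The arm moves only by the tool arm_command, never from a script. Its argument "rows" is a list that holds one entry, the list of rows, each a list of 5 numbers: the finger opening in mm, from 0 to 85.4, then the shift along the world's x, y, z in units of 60 mm (1.0 is 60 mm), then the turn about the world's z in units of 0.08 rad (1.0 is 0.08 rad). In form: [[[grip, x, y, z, turn], ...]]. A call has exactly 10 rows; each row shifts and turns the commanded pose from where the row before left it; what a row does not reach is not made up. A row lasts 1/8 s, in which the tool goes at most 62.5 mm and 10.7 degrees, less where a joint would pass 70% of its speed; a pose out of reach is approached as far as the arm can. A call with a number of a shift or a turn outside -1 to 1 is refused whole. A call with a gripper value outside its range is refused whole. The fingers move at their own pace and stop on an object; "newtons" is the grip in N (left out, the last holds). Time passes only in rows, so rows that do not move let the fingers close, or fill a call up. It gives the time, the measured TCP pose, the force, the opening and the grip force at its end, in the units of the state.
- get_obs(): the state, without advancing time (a new reading comes with each control period).
- cams.read_camera(name): name is "side" or "top" or "wrist"; returns the picture (480x640x3 uint8, red, green, blue); there is no depth.
- cams.camera_params(name): a dict with "K" (3x3 intrinsics, pixels), "extrinsics" (4x4, takes a point from camera to world coordinates). Camera axes: x right, y down, z forward; pixel columns grow to the right and rows downward; lengths in m; the calibration is good to about 2 mm. A picture is of the moment at which its call begins: read the wrist's pose just before it. camera_params takes no time and is no camera call; for the wrist camera it gives the pose at the moment of the call.
- job.hand_in(): hands the job in; it is judged then, once.
The state is a dict: "t": time; "q": joint angles; "joint_vel": joint speeds; "joint_torque": joint torques, N m; "eef_pos": TCP position; "tool_rot": TCP orientation; "contact_force": force on the tool from outside, world axes, zero at the start; "torque": the same for the moment, N m; "gripper_width": opening from 0.0 (shut) to 1.0 (fully open); "grasp_force": force on a finger pad.
Only numpy, scipy, OpenCV 4.12 (cv2) and the standard library are available. Lean on these libraries where they do the work, as an engineer would, in place of code of your own. Each camera call takes 0.05 s, during which the arm holds its last target. There are 200 camera calls.

## Working session

There is one attempt and no reset: what is moved stays moved. The work goes in short steps, Python scripts to look and compute and a tool call to move; the robot and the scene stay as the last step left them, time stands still between calls to the robot, and variables do not carry over. Pictures are saved under pics/ and viewed, at most 10 in all, crops included, and the job is handed in when it is done.

Besides the shell and the picture viewer there is one more tool, called after "Emit:" as a command line: name --argument value ..., lists and objects as JSON in quotes. arm_command: Moves the arm, as the interface text tells. Its arguments: {"type":"object","properties":{"rows":{"type":"array"},"newtons":{"type":"number"}},"required":["rows"]}

```bash
mkdir -p pics; ls
python3 - <<'E'
from station import get_obs, cams, job, bot
import cv2, numpy as np
o=get_obs(); print(o['t'],o['eef_pos'],o['tool_rot'],bot.grip_point_offset)
for n in ["side","top"]:
    im=cams.read_camera(n); cv2.imwrite(f"pics/{n}0.png",im[:,:,::-1])
    p=cams.camera_params(n); print(n,np.round(p['K'],1).tolist(),np.round(p['extrinsics'],3).tolist())
E
```

```text
pics
0.0 [0.28347851 0.6119607  0.23037326] [-1.11994946e-04  2.15179649e-01  9.76574094e-01 -8.62723364e-04] 0.0187
side [[501.1, 0.0, 319.3], [0.0, 501.1, 229.9], [0.0, 0.0, 1.0]] [[0.747, 0.543, -0.384, 0.989], [0.665, -0.622, 0.413, -0.358], [-0.015, -0.564, -0.826, 1.104], [0.0, 0.0, 0.0, 1.0]]
top [[556.7, 0.0, 319.0], [0.0, 556.7, 236.4], [0.0, 0.0, 1.0]] [[-0.025, -0.993, 0.118, 0.424], [-1.0, 0.023, -0.014, 0.102], [0.012, -0.119, -0.993, 1.491], [0.0, 0.0, 0.0, 1.0]]
```

View pics/side0.png

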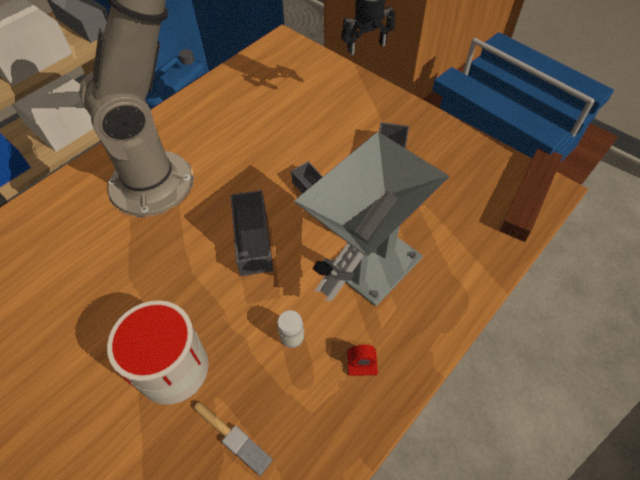

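View pics/top0.png

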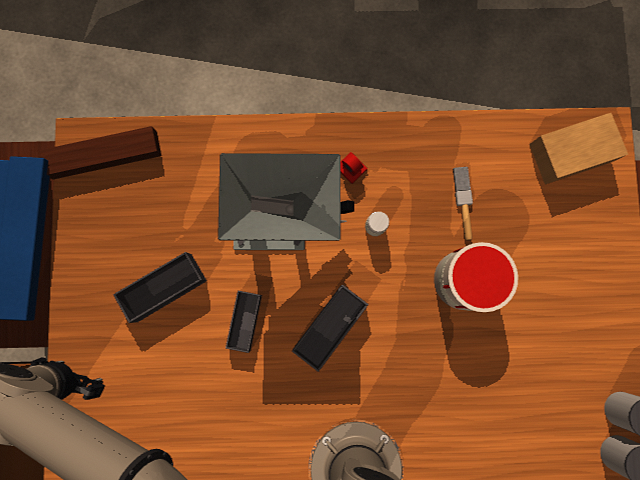

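The top view shows three trays, the smallest at about (244,321). The tin is at (377,222), the casting at (353,167) and the knob at (347,207). The bin's front rim runs from (341,153) to (340,240), so the chute runs toward −y. I'll take enlarged crops next.

```bash
cat > h.py <<'E'
import numpy as np, cv2
from station import get_obs, cams, job, bot
def ray(n,uv,z,p=None):
    p=p or cams.camera_params(n); E=np.array(p['extrinsics']); 
    d=E[:3,:3]@np.linalg.solve(p['K'],[uv[0],uv[1],1.]); c=E[:3,3]
    return c+d*(z-c[2])/d[2]
def proj(n,P,p=None):
    p=p or cams.camera_params(n); E=np.array(p['extrinsics'])
    q=np.array(p['K'])@(E[:3,:3].T@(np.asarray(P)-E[:3,3])); return q[:2]/q[2]
E
python3 - <<'E'
from h import *
a=cv2.imread("pics/top0.png")[140:360,215:405]; b=cv2.imread("pics/side0.png")[180:390,220:400]
a=cv2.resize(a,None,fx=2.7,fy=2.7,interpolation=cv2.INTER_CUBIC);cv2.imwrite("pics/topc.png",a)
b=cv2.resize(b,None,fx=2.8,fy=2.8,interpolation=cv2.INTER_CUBIC);cv2.imwrite("pics/sidec.png",b)
print(a.shape,b.shape)
for uv in [(341,153),(340,240),(219,153),(220,240)]: print('rim',ray('top',uv,.345).round(3))
print('tin top',ray('top',(377,222),.09).round(3), ray('side',(290,320),.09).round(3))
print('tray',ray('top',(244,321),.05).round(3))
E
```

```text
(594, 513, 3) (588, 504, 3)
rim [0.737 0.034 0.345]
rim [0.552 0.042 0.345]
rim [0.742 0.292 0.345]
rim [0.558 0.29  0.345]
tin top [ 0.624 -0.067  0.09 ] [ 0.628 -0.07   0.09 ]
tray [0.382 0.278 0.05 ]
```

View pics/topc.png

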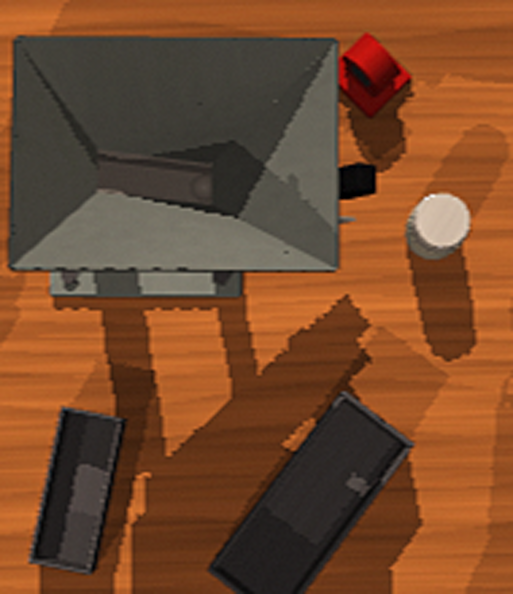

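View pics/sidec.png

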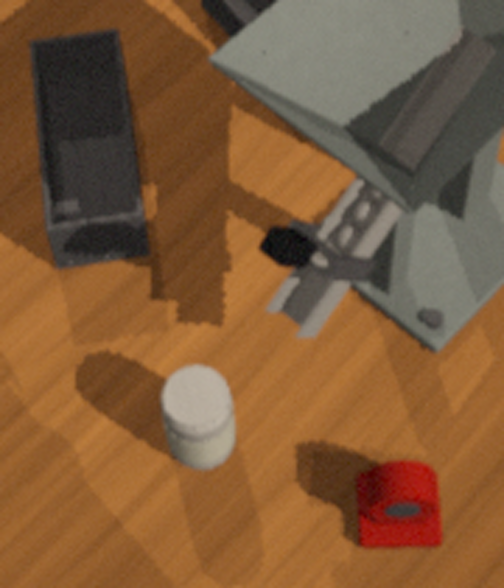

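The side crop shows the lip edge at about (324,295) in full-image pixels, the knob at about (324,268), and the balls lined up behind the gate. The tray corners in the top crop give a long axis of about −12°. Next I'll compute positions and check them.

Run:
```python
from h import *
from scipy.optimize import least_squares
T=lambda u,v:(u/2.7+215-.3,v/2.7+140-.3); S=lambda u,v:(u/2.8+220-.3,v/2.8+180-.3)
c=[ray('top',T(*p),.345)[:2] for p in [(338,38),(338,270),(12,37),(10,268)]]
print('rim',np.round(c,4).tolist())
for a,b in [(0,1),(2,3),(2,0),(3,1)]:
    d=c[b]-c[a]; print('edge',np.degrees(np.arctan2(d[1],d[0])).round(1),np.linalg.norm(d).round(3))
print('rimmid',(c[0]+c[1])/2)
print('lip',[ray('side',S(*p),.085).round(3).tolist() for p in [(275,315),(310,335),(290,324)]])
# tray
tr=np.array([ray('top',T(*p),.05)[:2] for p in [(64,408),(125,418),(93,573),(30,562)]]); print('tray',tr.mean(0).round(3))
d=tr[0]+tr[1]-tr[2]-tr[3]; print(np.degrees(np.arctan2(d[1],d[0])),np.linalg.norm(d)/2)
print('tin',ray('top',T(440,221),.09).round(3),ray('side',S(198,400),.09).round(3))
# knob: triangulate block centre
def tri(a,b):
    f=lambda P:np.r_[proj('top',P)-a,proj('side',P)-b]; r=least_squares(f,[.64,0,.15]); return r.x.round(3),r.fun.round(1)
print('knob', tri(T(358,181),S(287,246)))
print('casting',ray('top',T(372,85),.037).round(3),ray('side',S(400,508),.037).round(3))
print('pot',ray('top',(483,277),.174).round(3)); 
print('brush',ray('top',(461,168),.01).round(3),ray('top',(468,240),.01).round(3))
print('bigtray',[ray('top',T(*p),.05).round(3).tolist() for p in [(343,393),(411,443),(212,572)]])
```

```text
rim [[0.7349, 0.0369], [0.5524, 0.0422], [0.7412, 0.2912], [0.5598, 0.2934]]
edge 178.3 0.183
edge 179.3 0.181
edge -91.4 0.254
edge -91.7 0.251
rimmid [0.64367447 0.03951964]
lip [[0.627, 0.022, 0.085], [0.66, 0.027, 0.085], [0.641, 0.024, 0.085]]
tray [0.382 0.279]
-12.694328937511724 0.1475286856004485
tin [ 0.625 -0.069  0.09 ] [ 0.633 -0.074  0.09 ]
knob (array([0.644, 0.018, 0.221]), array([-0.6, -0.5, -0.7,  0.1]))
casting [ 0.77  -0.013  0.037] [ 0.795 -0.021  0.037]
pot [ 0.475 -0.303  0.174]
brush [ 0.779 -0.311  0.01 ] [ 0.581 -0.319  0.01 ]
bigtray [[0.467, 0.025, 0.05], [0.418, -0.038, 0.05], [0.302, 0.154, 0.05]]
```

The hopper model checks out. The lip is at (0.643, 0.026), yaw is −1.5°, and the knob measures (0.644, 0.018, 0.221) against a predicted z of 0.218. The tin is at about (0.628, −0.071). The first move goes around the near side of the hopper.

Emit:
arm_command --rows '[[[85,0.194,-0.437,0,-0.73],[85,0.194,-0.437,0,-0.73],[85,0.194,-0.437,0,-0.73],[85,0.194,-0.437,0,-0.73],[85,0.194,-0.437,0,-0.73],[85,0.194,-0.437,0,-0.73],[85,0.194,-0.437,0,-0.73],[85,0.194,-0.437,0,-0.73],[85,0.194,-0.437,0,-0.73],[85,0.194,-0.437,0,-0.73]]]' --newtons 60

```text
t: 1.35
eef_pos: [0.4009, 0.3486, 0.2314]
tool_rot: [0.0, 0.489, 0.872, 0.0]
contact_force: [0.5, 0.2, -0.2]
gripper_width: 0.995
grasp_force: 0.0
```

Emit:
arm_command --rows '[[[85,0.083,-0.717,0,-0.73],[85,0.083,-0.717,0,-0.73],[85,0.083,-0.717,0,-0.73],[85,0.083,-0.717,0,-0.73],[85,0.083,-0.717,0,-0.73],[85,0.083,-0.717,0,-0.73],[85,0.083,-0.717,0,-0.73],[85,0.083,-0.717,0,-0.73],[85,0.083,-0.717,0,-0.73],[85,0.083,-0.717,0,-0.73]]]'

```text
t: 2.6
eef_pos: [0.4496, -0.082, 0.2315]
tool_rot: [0.0, 0.719, 0.695, 0.0]
contact_force: [0.4, 1.7, -0.6]
gripper_width: 0.998
grasp_force: 0.0
```

Emit:
arm_command --rows '[[[85,0.25,-0.05,-0.05,0],[85,0.25,-0.05,-0.05,0],[85,0.25,-0.05,-0.05,0],[85,0.25,-0.05,-0.05,0],[85,0.25,-0.05,-0.05,0],[85,0.25,-0.05,-0.05,0],[85,0.25,-0.05,-0.05,0],[85,0.25,-0.05,-0.05,0],[85,0.25,-0.05,-0.05,0],[85,0.25,-0.05,-0.05,0]]]'

```text
t: 3.85
eef_pos: [0.6009, -0.1101, 0.2011]
tool_rot: [-0.0, 0.718, 0.696, 0.0]
contact_force: [0.2, 0.5, 0.2]
gripper_width: 0.996
grasp_force: 0.0
```

Run:
```python
from h import *
o=get_obs(); p=cams.camera_params('wrist'); im=cams.read_camera('wrist'); cv2.imwrite("pics/w1.png",im[:,:,::-1])
print(o['t'],o['eef_pos'].round(4),o['tool_rot'].round(4),o['q'].round(2)); print(np.round(p['extrinsics'],3).tolist(),np.array(p['K'])[0,0])
R=cv2.Rodrigues
print('pred tin top',proj('wrist',[.628,-.071,.09],p))
```

```text
3.85 [ 0.6009 -0.1101  0.2011] [-0.      0.718   0.6961  0.    ] [-0.35  0.45  0.58  1.78 -0.28  1.    0.31]
[[1.0, -0.03, -0.008, 0.604], [-0.031, -0.962, -0.273, -0.042], [0.0, 0.273, -0.962, 0.343], [0.0, 0.0, 0.0, 1.0]] 332.26642462657156
pred tin top [353.24515209 189.44720313]
```

View pics/w1.png

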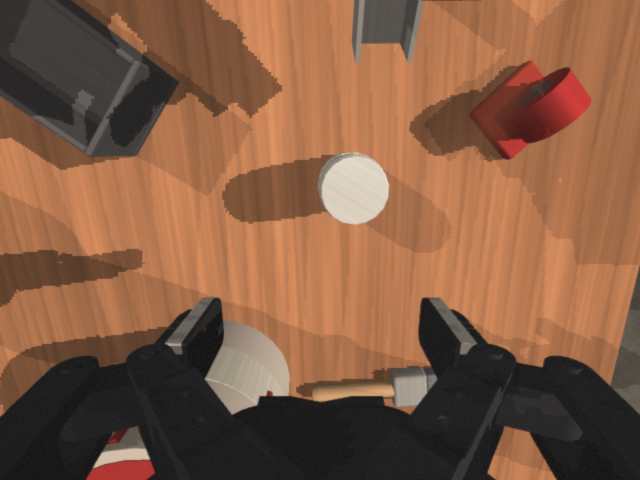

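The tin top is at (354,188), within a pixel of the predicted (353,189), so I'll grasp it.

Emit:
arm_command --rows '[[[85,0.15,0.222,0,0],[85,0.15,0.222,0,0],[85,0.15,0.222,0,0],[85,0,0,-0.55,0],[85,0,0,-0.55,0],[85,0,0,-0.55,0],[85,0,0,-0.55,0],[85,0,0,-0.55,0],[85,0,0,0,0],[45,0,0,0,0]]]'

```text
t: 5.15
eef_pos: [0.6279, -0.0696, 0.0375]
tool_rot: [0.001, 0.718, 0.696, 0.001]
contact_force: [0.1, -1.0, 0.6]
gripper_width: 0.805
grasp_force: 0.0
```

Emit:
arm_command --rows '[[[45,0,0,0,0],[45,0,0,0,0],[45,0,0,0,0],[45,0,0,0.2,0],[45,0,0,0.2,0],[45,0,0,0.2,0],[45,0,-0.4,0,0],[45,0,-0.4,0,0],[45,0,-0.4,0,0],[45,0,-0.4,0,0]]]'

```text
t: 6.4
eef_pos: [0.6269, -0.1667, 0.073]
tool_rot: [0.0, 0.718, 0.696, 0.0]
contact_force: [-0.6, -0.1, -2.7]
gripper_width: 0.642
grasp_force: 64.1
```

Emit:
arm_command --rows '[[[45,0,-0.4,0,0],[45,0,0,0,0],[45,0,0,-0.15,0],[45,0,0,-0.15,0],[45,0,0,-0.15,0],[45,0,0,-0.16,0],[45,0,0,0,0],[85,0,0,0,0],[85,0,0,0,0],[85,0,0,0,0]]]'

```text
t: 7.65
eef_pos: [0.627, -0.1899, 0.0354]
tool_rot: [0.0, 0.718, 0.696, -0.0]
contact_force: [0.1, -0.3, -0.6]
gripper_width: 1.0
grasp_force: 0.0
```

Emit:
arm_command --rows '[[[85,0,0,0,0],[85,0,0,0.3,0],[85,0,0,0.6,0],[85,0,0,0.6,0],[85,0,0,0.6,0],[85,0,0,0.6,0],[85,-0.7,0,0,0.8],[85,-0.7,0.4,0,0.8],[85,-0.7,0.6,0,0.8],[85,-0.6,0.8,0,0.8]]]'

```text
t: 8.9
eef_pos: [0.4635, -0.0821, 0.1987]
tool_rot: [0.001, 0.624, 0.782, 0.001]
contact_force: [0.5, 0.7, 0.6]
gripper_width: 0.998
grasp_force: 0.0
```

Emit:
arm_command --rows '[[[85,-0.082,0.588,0,1.0],[85,-0.082,0.588,0,1.0],[85,-0.082,0.588,0,1.0],[85,-0.082,0.588,0,1.0],[85,-0.082,0.588,0,1.0],[85,-0.082,0.588,0,1.0],[85,-0.082,0.588,0,1.0],[85,-0.082,0.588,0,1.0],[85,-0.082,0.588,0,1.0],[85,-0.082,0.588,0,1.0]]]'

```text
t: 10.15
eef_pos: [0.4157, 0.2726, 0.1983]
tool_rot: [0.0, 0.268, 0.963, 0.0]
contact_force: [1.3, 0.2, 0.5]
gripper_width: 0.997
grasp_force: 0.0
```

Emit:
arm_command --rows '[[[85,0,0,0,0.81],[85,0,0,0,0.81],[85,0,0,0,0.81],[85,0,0,0,0.81],[85,0,0,0,0.81],[85,0,0,-0.3,0],[85,0,0,-0.3,0],[85,0,0,-0.3,0],[85,0,0,0,0],[85,0,0,0,0]]]'

```text
t: 11.4
eef_pos: [0.4161, 0.2715, 0.1443]
tool_rot: [0.0, 0.11, 0.994, 0.0]
contact_force: [0.0, 0.0, -0.2]
gripper_width: 0.998
grasp_force: 0.0
```

Run:
```python
from h import *
o=get_obs(); p=cams.camera_params('wrist'); w=cams.read_camera('wrist')[:,:,::-1].copy(); s=cams.read_camera('side')[:,:,::-1]
print(o['eef_pos'].round(4),o['tool_rot'].round(4),o['q'].round(2))
a=np.radians(-12.7); u=np.array([np.cos(a),np.sin(a)]); v=np.array([-u[1],u[0]])
for i,j in [(1,1),(1,-1),(-1,-1),(-1,1)]:
    P=np.r_[np.array([.382,.279])+i*.075*u+j*.03*v,.05]; q=proj('wrist',P,p); print(q.round()); cv2.circle(w,tuple(int(k) for k in q),3,(0,255,0),-1)
e=proj('side',o['eef_pos']+[0,0,.08]); x,y=[int(k) for k in e]; print(x,y)
x0=max(0,x-60);y0=max(0,y-60); c=cv2.resize(s[y0:y0+120,x0:x0+120],(320,320))
out=np.zeros((480,800,3),np.uint8); out[:,:480]=cv2.resize(w,(480,360))[np.r_[0:360,[0]*120]] ; out[:320,480:]=c
cv2.imwrite("pics/w2.png",out[:365])
```

```text
[0.4161 0.2715 0.1443] [2.000e-04 1.103e-01 9.939e-01 3.000e-04] [-0.8   0.3   0.12  2.07 -0.05  0.78  0.69]
[360. 295.]
[282. 295.]
[275.  83.]
[367.  83.]
320 144
```

View pics/w2.png

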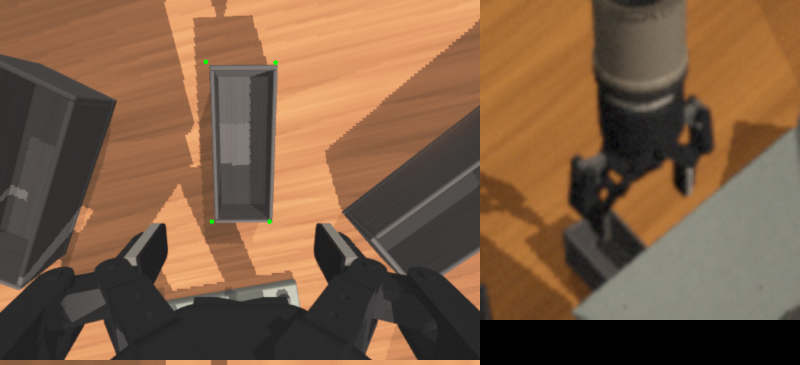

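The predicted corners (green dots) match the tray to about 3 mm, and no camera housing sticks out of the hand. I'll descend and grip.

Emit:
arm_command --rows '[[[85,0,0,-0.5,0],[85,0,0,-0.5,0],[85,0,0,-0.5,0],[85,0,0,-0.5,0],[85,0,0,-0.15,0],[85,0,0,0,0],[45,0,0,0,0],[45,0,0,0,0],[45,0,0,0,0],[45,0,0,0,0]]]' --newtons 80

```text
t: 12.75
eef_pos: [0.4168, 0.2719, 0.0164]
tool_rot: [0.001, 0.111, 0.994, 0.001]
contact_force: [-0.3, 0.2, 8.2]
gripper_width: 0.689
grasp_force: 85.9
```

Emit:
arm_command --rows '[[[45,0,0,0,0],[45,0,0,0.1,0],[45,0,0,0.2,0],[45,0,0,0.3,0],[45,0,0,0.3,0],[45,0,0,0.3,0],[45,0,0,0.3,0],[45,0,0,0.3,0],[45,0,0,0.2,0],[45,0,0,0,0]]]'

```text
t: 14.0
eef_pos: [0.4161, 0.2711, 0.1357]
tool_rot: [0.001, 0.111, 0.994, 0.001]
contact_force: [-0.1, 0.3, -2.9]
gripper_width: 0.687
grasp_force: 86.1
```

Emit:
arm_command --rows '[[[45,0.057,-0.45,0,-0.9],[45,0.057,-0.45,0,-0.9],[45,0.057,-0.45,0,-0.9],[45,0.057,-0.45,0,-0.9],[45,0.057,-0.45,0,-0.9],[45,0.057,-0.45,0,-0.9],[45,0.057,-0.45,0,-0.9],[45,0.057,-0.45,0,-0.9],[45,0.057,-0.45,0,-0.9],[45,0.057,-0.45,0,-0.9]]]'

```text
t: 15.25
eef_pos: [0.4501, -0.0009, 0.1347]
tool_rot: [0.0, 0.456, 0.89, 0.0]
contact_force: [0.0, 0.4, -2.5]
gripper_width: 0.69
grasp_force: 85.9
```

Emit:
arm_command --rows '[[[45,0.133,-0.142,0,-0.82],[45,0.133,-0.142,0,-0.82],[45,0.133,-0.142,0,-0.82],[45,0.133,-0.142,0,-0.82],[45,0.133,-0.142,0,-0.82],[45,0.133,-0.142,0,-0.82],[45,0.133,-0.142,0,-0.82],[45,0.133,-0.142,0,-0.82],[45,0.133,-0.142,0,-0.82],[45,0.133,-0.142,0,-0.82]]]'

```text
t: 16.5
eef_pos: [0.5303, -0.0849, 0.1347]
tool_rot: [0.0, 0.718, 0.696, 0.0]
contact_force: [-0.5, -0.0, -1.5]
gripper_width: 0.689
grasp_force: 86.0
```

Run:
```python
from h import *
o=get_obs(); print(o['eef_pos'].round(4),o['tool_rot'].round(4),o['gripper_width'],o['contact_force'].round(1))
t=cams.read_camera('top')[:,:,::-1]; s=cams.read_camera('side')[:,:,::-1]
a=cv2.resize(t[130:370,210:410],(400,480)); b=cv2.resize(s[150:390,200:400],(400,480)); cv2.imwrite('pics/c3.png',np.hstack([a,b]))
```

```text
[ 0.5303 -0.0849  0.1347] [0.     0.7181 0.6959 0.    ] 0.6889657087912375 [-0.5 -0.  -1.5]
```

View pics/c3.png

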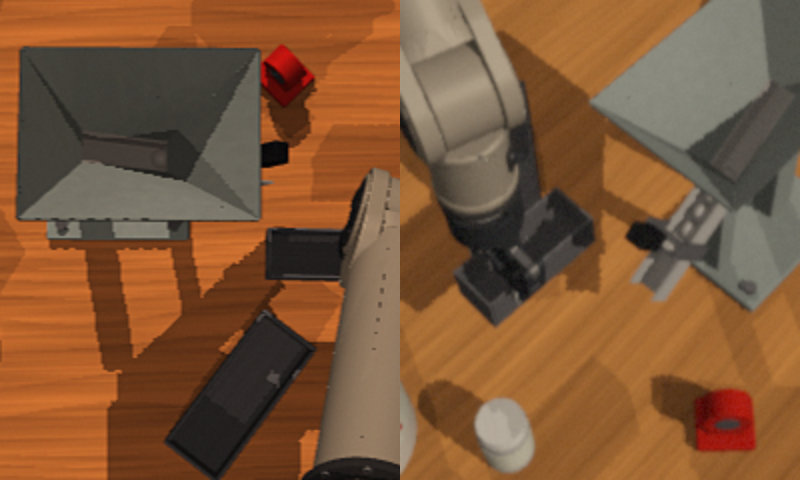

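The tray is lined up with the chute, and the tin is standing clear and upright. I'll lower the tray beside the chute, slide it under, set it down and release.

Emit:
arm_command --rows '[[[45,0,0,-0.37,0],[45,0,0,-0.37,0],[45,0,0,-0.37,0],[45,0,0,-0.37,0],[45,0,0,-0.37,0],[45,0.37,0.077,0,0],[45,0.37,0.077,0,0],[45,0.37,0.077,0,0],[45,0.37,0.077,0,0],[45,0.37,0.077,0,0]]]'

```text
t: 17.85
eef_pos: [0.6412, -0.0606, 0.0235]
tool_rot: [-0.0, 0.716, 0.698, -0.0]
contact_force: [-0.3, 0.2, -2.6]
gripper_width: 0.689
grasp_force: 86.6
```

Emit:
arm_command --rows '[[[45,0,0,0,0],[45,0,0,-0.07,0],[45,0,0,-0.08,0],[45,0,0,0,0],[60,0,0,0,0],[85,0,0,0,0],[85,0,0,0,0],[85,0,0,0,0],[85,0,0,0,0],[85,0,0,0,0]]]'

```text
t: 19.1
eef_pos: [0.6407, -0.0612, 0.0146]
tool_rot: [-0.0, 0.717, 0.698, -0.0]
contact_force: [-0.3, -0.1, -0.3]
gripper_width: 0.994
grasp_force: 0.0
```

Emit:
arm_command --rows '[[[85,0,0,0.25,0],[85,0,0,0.5,0],[85,0,0,0.5,0],[85,0,-0.1,0.5,0],[85,0,-0.1,0.5,0],[85,0,0,0.5,0],[85,0,0,0.5,0],[85,0,0,0,0],[85,0,0,0,0],[85,0,0,0,0]]]'

```text
t: 20.35
eef_pos: [0.64, -0.073, 0.2088]
tool_rot: [-0.001, 0.717, 0.698, -0.001]
contact_force: [-0.5, -0.8, -0.7]
gripper_width: 0.992
grasp_force: 0.0
```

Run:
```python
from h import *
o=get_obs(); print(o['eef_pos'].round(4),o['tool_rot'].round(4),o['q'].round(2),o['contact_force'].round(1))
t=cams.read_camera('top')[:,:,::-1]; s=cams.read_camera('side')[:,:,::-1].copy()
for P in [(.644,.018,.221),(.643,.026,.085)]:
    q=proj('side',P); print(q.round(1))
# expected tray rim corners
d=np.array([-.026,-1]); n=np.array([1,-.026]); c=np.array([.642,-.026])
for i,j in [(1,1),(1,-1),(-1,-1),(-1,1)]:
    q=proj('side',np.r_[c+i*.075*d+j*.03*n,.05]); print('tray',i,j,q.round(1)); cv2.circle(s,tuple(int(round(k)) for k in q),1,(0,255,0),-1)
b=cv2.resize(s[210:360,240:400],(800,600)[:2] if 0 else (640,600),interpolation=cv2.INTER_CUBIC); cv2.imwrite('pics/c4.png',b)
```

```text
[ 0.64   -0.073   0.2088] [-7.000e-04  7.165e-01  6.975e-01 -6.000e-04] [-0.38  0.49  0.56  1.68 -0.29  1.05  0.25] [-0.5 -0.8 -0.7]
[321.7 267.7]
[324.4 295.3]
tray 1 1 [295.3 349.3]
tray 1 -1 [276.2 331.8]
tray -1 -1 [321.9 288. ]
tray -1 1 [340.9 303.6]
```

View pics/c4.png

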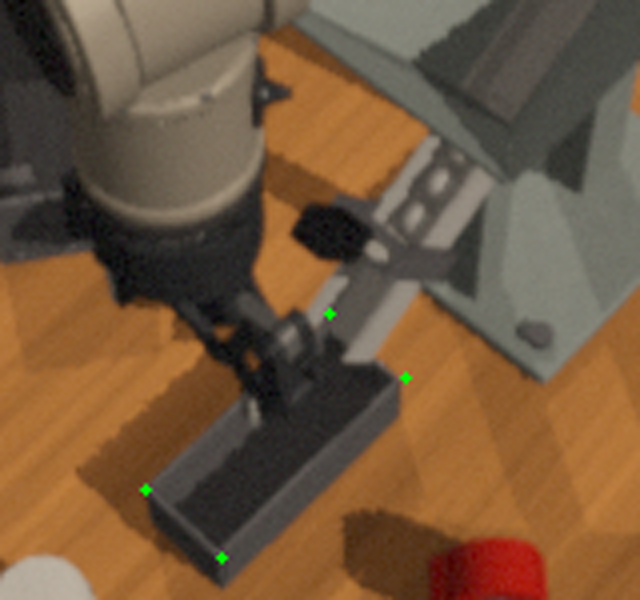

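The tray stands under the chute within a few millimetres of plan. The small camera on the wrist, at about (270,92) in this crop, points toward the bin. I'll therefore approach high and grip only the top of the knob, so the camera stays above the bin rim.

Emit:
arm_command --rows '[[[85,0,0,0.42,0],[85,0.033,0,0.42,0],[85,0,0.22,0,0],[85,0,0.22,0,0],[85,0,0.22,0,0],[85,0,0.22,0,0],[85,0,0.12,0,0],[85,0,0.12,0,0],[85,0,0,0,0],[85,0,0,0,0]]]' --newtons 50

```text
t: 21.7
eef_pos: [0.6427, -0.0066, 0.2602]
tool_rot: [0.0, 0.717, 0.697, -0.0]
contact_force: [0.5, 0.4, 0.8]
gripper_width: 0.996
grasp_force: 0.0
```

Run:
```python
from h import *
o=get_obs(); print(o['eef_pos'].round(4),o['tool_rot'].round(4),o['contact_force'].round(1))
s=cams.read_camera('side')[:,:,::-1]
cv2.imwrite('pics/c5.png',cv2.resize(s[170:320,260:420],(640,600),interpolation=cv2.INTER_CUBIC))
```

```text
[ 0.6427 -0.0066  0.2602] [ 2.000e-04  7.168e-01  6.972e-01 -0.000e+00] [0.5 0.4 0.8]
```

View pics/c5.png

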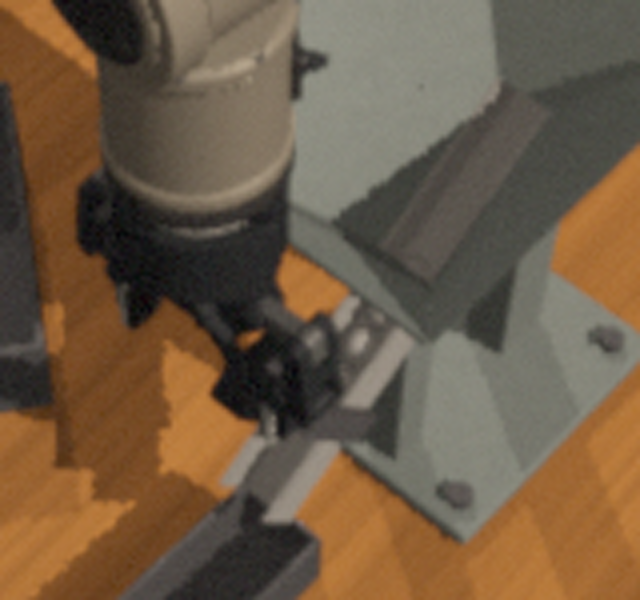

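Emit:
arm_command --rows '[[[85,0,0,-0.137,0],[85,0,0,-0.137,0],[85,0,0,-0.137,0],[85,0,0,-0.137,0],[85,0,0,-0.137,0],[85,0,0,0,0],[85,0,0,0,0],[85,0,0,0,0],[85,0,0,0,0],[85,0,0,0,0]]]'

```text
t: 23.0
eef_pos: [0.6428, -0.006, 0.2192]
tool_rot: [0.0, 0.717, 0.698, 0.0]
contact_force: [-0.5, 0.0, -0.4]
gripper_width: 0.991
grasp_force: 0.0
```

Emit:
arm_command --rows '[[[15,0,0,0,0],[15,0,0,0,0],[15,0,0,0,0],[15,0,0,0,0],[15,0,0,0,0],[15,0,0,0,0],[15,0,0,0,0],[15,0,0,0,0],[15,0,0,0,0],[15,0,0,0,0]]]'

```text
t: 24.25
eef_pos: [0.6436, -0.006, 0.2194]
tool_rot: [0.001, 0.717, 0.697, 0.001]
contact_force: [5.4, 0.3, 0.7]
gripper_width: 0.266
grasp_force: 48.9
```

The knob is gripped. I'll draw the gate 60 mm along its axis.

Emit:
arm_command --rows '[[[15,-0.0015,-0.0573,0.082,0],[15,-0.0015,-0.0573,0.082,0],[15,-0.0015,-0.0573,0.082,0],[15,-0.0015,-0.0573,0.082,0],[15,-0.0015,-0.0573,0.082,0],[15,-0.0015,-0.0573,0.082,0],[15,-0.0015,-0.0573,0.082,0],[15,-0.0015,-0.0573,0.082,0],[15,-0.0015,-0.0573,0.082,0],[15,-0.0015,-0.0573,0.082,0]]]'

```text
t: 25.5
eef_pos: [0.6424, -0.0383, 0.2662]
tool_rot: [-0.001, 0.716, 0.698, 0.001]
contact_force: [17.1, 5.9, -30.9]
gripper_width: 0.256
grasp_force: 50.3
```

Emit:
arm_command --rows '[[[15,0,-0.01,0.014,0],[15,0,-0.01,0.014,0],[15,0,-0.01,0.014,0],[15,0,-0.01,0.014,0],[15,0,0,0,0],[15,0,0,0,0],[15,0,0,0,0],[15,0,0,0,0],[15,0,0,0,0],[15,0,0,0,0]]]'

```text
t: 26.75
eef_pos: [0.6423, -0.0383, 0.2663]
tool_rot: [-0.002, 0.715, 0.699, 0.0]
contact_force: [17.1, 5.2, -30.4]
gripper_width: 0.259
grasp_force: 50.5
```

Run:
```python
from h import *
o=get_obs(); print(o['eef_pos'].round(4),o['contact_force'].round(1))
s=cams.read_camera('side')[:,:,::-1]
cv2.imwrite('pics/c6.png',cv2.resize(s[200:360,250:410],(600,600),interpolation=cv2.INTER_CUBIC))
a=ray('side',(0,0),.1); print([proj('side',P).round(1).tolist() for P in [(.644,.018,.221),(.6431,-.0164,.270)]])
```

```text
[ 0.6423 -0.0383  0.2663] [ 17.1   5.2 -30.4]
[[321.7, 267.7], [309.2, 266.4]]
```

View pics/c6.png

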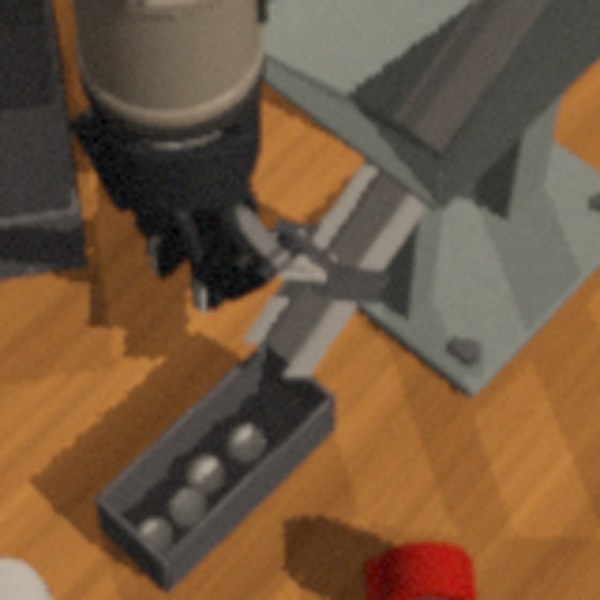

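All four balls are in the tray. The knob blocked at 31 N with 57 mm of hand travel, so I'll re-grip it more centrally and pull again to be sure the gate is at its end stop.

Emit:
arm_command --rows '[[[60,0,0,0,0],[60,0,0,0,0],[60,0,0,0,0],[60,0,0,0,0],[60,0,0,0,0],[60,0,0,0,0],[60,0,0,0,0],[60,0,0,0,0],[60,0,0,0,0],[60,0,0,0,0]]]'

```text
t: 28.05
eef_pos: [0.6418, -0.0428, 0.2716]
tool_rot: [-0.0, 0.717, 0.697, 0.0]
contact_force: [0.5, 0.0, 0.0]
gripper_width: 0.705
grasp_force: 0.0
```

Emit:
arm_command --rows '[[[60,0.01,0.1,0,0],[60,0.01,0.1,0,0],[60,0,0.1,0,0],[60,0,0.11,0,0],[60,0,0,-0.11,0],[60,0,0,-0.11,0],[60,0,0,-0.11,0],[60,0,0,0,0],[60,0,0,0,0],[60,0,0,0,0]]]'

```text
t: 29.3
eef_pos: [0.6432, -0.0183, 0.2521]
tool_rot: [0.0, 0.717, 0.697, 0.0]
contact_force: [0.2, 0.5, 0.8]
gripper_width: 0.698
grasp_force: 0.0
```

Emit:
arm_command --rows '[[[15,0,0,0,0],[15,0,0,0,0],[15,0,0,0,0],[15,0,0,0,0],[15,0,0,0,0],[15,0,0,0,0],[15,0,0,0,0],[15,0,0,0,0],[15,0,0,0,0],[15,0,0,0,0]]]' --newtons 80

```text
t: 30.55
eef_pos: [0.6434, -0.0182, 0.2521]
tool_rot: [0.0, 0.717, 0.698, 0.0]
contact_force: [3.5, 0.7, 2.6]
gripper_width: 0.288
grasp_force: 78.9
```

Emit:
arm_command --rows '[[[15,0,-0.019,0.027,0],[15,0,-0.019,0.027,0],[15,0,-0.019,0.027,0],[15,0,0,0,0],[15,0,0,0,0],[15,0,0,0,0],[15,0,0,0,0],[15,0,0,0,0],[15,0,0,0,0],[15,0,0,0,0]]]'

```text
t: 31.8
eef_pos: [0.6432, -0.0182, 0.2524]
tool_rot: [-0.001, 0.716, 0.698, 0.0]
contact_force: [12.4, 5.4, -21.0]
gripper_width: 0.292
grasp_force: 80.8
```

Blocked at once, with only 0.3 mm of movement at over 20 N, so the gate is on its end stop. I'll release and retreat.

Emit:
arm_command --rows '[[[15,0,0.057,-0.081,0],[15,0,0,0,0],[60,0,0,0,0],[85,0,0,0,0],[85,0,0,0,0],[85,0,0,0,0],[85,0,0,0,0],[85,0,-0.1,0.2,0],[85,0,-0.2,0.4,0],[85,0,-0.3,0.6,0]]]'

```text
t: 33.05
eef_pos: [0.6426, -0.0544, 0.3245]
tool_rot: [-0.0, 0.716, 0.698, -0.001]
contact_force: [0.6, 0.2, 0.6]
gripper_width: 0.994
grasp_force: 0.0
```

Emit:
arm_command --rows '[[[85,-0.2,-0.4,0.3,0],[85,-0.4,-0.4,0,0],[85,-0.5,-0.4,0,0],[85,-0.5,-0.3,0,0],[85,-0.5,0,0,0],[85,0,0,0,0],[85,0,0,0,0],[85,0,0,0,0],[85,0,0,0,0],[85,0,0,0,0]]]'

```text
t: 34.3
eef_pos: [0.5172, -0.1442, 0.3416]
tool_rot: [0.0, 0.717, 0.698, -0.0]
contact_force: [0.8, -0.5, -0.7]
gripper_width: 0.996
grasp_force: 0.0
```

Run:
```python
from h import *
o=get_obs(); print(o['t'],o['eef_pos'].round(4),o['contact_force'].round(1))
t=cams.read_camera('top')[:,:,::-1].astype(int); t0=cv2.imread('pics/top0.png').astype(int)
# knob's black blob before/after, and expected centre shift
for n,a in [('before',t0),('after',t)]:
    r=a[190:222,341:375].max(2)<35; ys,xs=np.nonzero(r); print(n,r.sum(),xs.min()+341,xs.max()+341,xs.mean()+341,ys.mean()+190)
for P in [(.644,.018,.221),(.6431,-.0164,.270)]: print(proj('top',P).round(1))
s=cams.read_camera('side'); g=s[290:356,270:345].astype(np.uint8); gg=cv2.cvtColor(g,cv2.COLOR_RGB2GRAY)
_,b=cv2.threshold(gg,75,255,0); 
c=cv2.HoughCircles(cv2.resize(gg,None,fx=4,fy=4,interpolation=2),cv2.HOUGH_GRADIENT,1,20,param1=80,param2=14,minRadius=14,maxRadius=34)
print(None if c is None else np.round(c[0]/4+[270,290,0],1).tolist())
# tin white top, still upright at expected place
q=proj('side',[.627,-.19,.09]); print('tin px',q.round(), s[int(q[1]),int(q[0])])
```

```text
34.3 [ 0.5172 -0.1442  0.3416] [ 0.8 -0.5 -0.7]
before 151 341 353 346.8079470198675 206.56953642384107
after 385 341 374 359.6233766233766 208.45454545454544
[346.6 206.2]
[363.3 202.4]
[[315.9, 318.1, 4.8], [291.4, 342.6, 4.4], [306.1, 327.6, 6.1], [300.9, 334.1, 6.6]]
tin px [250. 360.] [183 173 157]
```

```bash
python3 -c "
from station import job
print(job.hand_in())"
```

```text
the job is handed in; nothing more can be done
None
```

I handed the job in at about 34 s: the tin was moved and left standing upright, the tray set lengthwise under the chute, and the gate drawn out to its end stop, with all four balls in the tray; the pot, casting and brush were not touched.

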